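# Build a bridge shelf on the kiln board

### The job

Set up the kiln board: stand the white round prop on the blue round mark and the grey square prop on the red square mark, and set the amber glass star flat on the board midway between the two marks. Then lay the pale shelf bar centrally along the tops of both props, bridging the star, and last lift the yellow crucible off the dark one it is nested in and stand it upright on the middle of the bar. Set everything down gently without dropping it, and leave the dark crucible and the tall clay-red prop standing where they are.

Things in the scene. Friction and masses are not known exactly. Their poses are not given: they have to be found in the camera images.
- board: Fixed cream kiln board, 130 x 280 x 20 mm (x, y, z), the base of the layout. Origin at the centre of its underside, on the bench; its top is 20 mm above the bench. Its y axis is its long axis; the two marks lie on that axis, 85 mm either side of the centre (which mark is at which end varies), so its centre is midway between them.
- round_mark: Blue painted disc, 56 mm across, flat on the board; place for the round prop. Fixed. Origin at its centre, at the level of the board's top.
- square_mark: Red painted square, 56 x 56 mm, flat on the board; place for the square prop. Fixed. Origin at its centre, at the level of the board's top.
- round_prop: Loose white round kiln prop, upright cylinder 44 mm in diameter, 60 mm high, with a dark bore drawn on its top; about 0.15 kg. Origin at the centre of its underside, z up.
- square_prop: Loose grey square kiln prop, 44 x 44 mm, 60 mm high, with a dark bore drawn on its top; about 0.18 kg. Origin at the centre of its underside, z up; x and y axes square to its sides. Its turn on the mark does not matter.
- glass_star: Loose amber glass casting: a flat five-pointed star, points at 33 mm radius, 16 mm thick, with an upright round pour stub 22 mm in diameter rising from its centre from 16 to 46 mm above its underside (hold it by the stub). 0.12 kg. Origin at the centre of its underside, z up. Its turn on the board does not matter.
- shelf_bar: Loose pale rectangular kiln shelf bar, lying flat on the bench: 220 mm (its x axis) x 56 mm (y) x 12 mm thick; about 0.28 kg. Origin at the centre of its underside. On the two props its underside is 80 mm above the bench.
- crucible: Loose yellow crucible, the upper of two nested ones: a straight-sided open cup 62 mm in outer diameter, from 25 to 70 mm above its underside, wall 5 mm, on a slightly tapered round foot 46 mm in diameter and 25 mm high. Nested, its foot sits in the mouth of the dark crucible and its shoulder rests on that one's rim, so its underside starts 45 mm above the bench; lift straight up by more than 25 mm to free it. About 0.22 kg. Origin at the centre of its underside, z up.
- lower_crucible: Loose dark grey crucible of the same shape and size (70 mm high, rim 62 mm outer, 52 mm inner diameter) but with a broad flat base plate 88 mm across and 8 mm thick, standing on the bench under the yellow one; to be left there. 0.35 kg. Origin at the centre of its underside.
- tall_prop: Loose clay-red round prop, 44 mm in diameter, 85 mm high, with a dark bore drawn on its top; not needed, to be left where it stands. 0.25 kg. Origin at the centre of its underside.
There are look-alikes about, which are no part of the job. Leave any turquoise look-alike of the shelf_bar alone. Of the things that look like the crucible, the larger one is meant.

How it is judged:
By the outcome, as a careful person would: the job done as asked, in the order asked, and still so for the second after the job is handed in, with the robot touching nothing.
It also fails if it takes over 109 s, if anything falls off the work surface, if the arm or the gripper's body presses on something with over 40 N, if the wrist force passes 120 N, or if a joint passes its speed limit or range.

### The arm

A 6-joint arm with a two-finger parallel gripper is mounted at the origin on the work surface. World frame = base frame: x ahead of the robot, y to its left, z up, the work surface at z = 0. Lengths are in mm, angles in degrees, forces in N, time in s.
With the tool pointing down it reaches from about 400 to 925 mm from the base axis. Payload 3.4 kg.
Tool frame: the origin (TCP) lies on the centre line of the jaws, within the pads' length; the fingertips stand arm.tip_reach ahead of it and the grasp point (between the pads) lies 5 mm behind it (arm.tip_reach is the distance from the TCP to the fingertips, in mm); x points along the fingers, z is the direction in which the jaws open and shut, and the axes are right-handed (so a half turn about x gives the same grasp; the last joint's range is limited). The gripper opens to 85 mm and grips with 20 to 120 N. Pads are 22 mm wide; open, the fingers measure 114 mm over their backs; the gripper's body (76 mm by 85 mm) begins 54 mm behind the grasp point. The pads swing forward as they close: fully open they stand 13 mm farther back than shut.
Start: joints at [-68.898, 17.578, 86.31, -0, 76.112, -4.211], TCP at [245.829, -519.807, 245.305] pointing down, gripper open.
Joint ranges: [-179.03, 179.03], [-60, 130.46], [8.19, 133.38], [-81.62, 261.62], [5.75, 156.47], [-153.77, 153.77]. Speed limits (degrees/s): [147.25, 147.25, 180, 180, 180, 180].

### API

Orientations are given as a 3x3 rotation matrix whose columns are the frame's x, y, z axes.
In Python, from station import readout, snapshot, arm, nets gives the robot as it stands.
- The arm moves only by the tool servo_tool, never from a script. Its argument "rows" is a list of rows, each an object with "slide": the shift along the world's x, y, z in cm, a list of three; "angular": the turn, a rotation vector about the world's x, y, z in degrees, a list of three; "hand": the finger opening in cm, from 0 to 8.54. In form: [{"slide": [dx, dy, dz], "angular": [ax, ay, az], "hand": hand}, ...]. A call has 1 to 20 rows; each row shifts and turns the commanded pose from where the row before left it; what a row does not reach is not made up. A row lasts 1/10 s, in which the tool goes at most 50 mm and 8.59 degrees, less where a joint would pass 70% of its speed; a pose out of reach is approached as far as the arm can. A call with a gripper value outside its range is refused whole. The fingers move at their own pace and stop on an object; the grip force is fixed at half the most. Time passes only in rows, so rows that do not move let the fingers close. It gives the time, the measured TCP pose, the force and the opening at its end, in the units of the state.
- readout.read_state(): the state, without advancing time (a new reading comes with each control period).
- snapshot(name): name is "scene" or "top" or "wrist"; returns a dict with "img" (480x640x3 uint8, red, green, blue), "depth" (480x640 float32, mm along the optical axis (not along the pixel's ray), 0 where there is no reading), "fx", "fy", "cx", "cy" (pixels), "world_from_camera" (4x4, takes a point from camera to world coordinates). Camera axes: x right, y up, looking along -z (the intrinsics and any distortion apply to the point x, -y, -z); pixel columns grow to the right and rows downward; lengths in mm; the calibration is good to about 2 mm. A picture is of the moment at which its call begins.
- arm.job_done(): hands the job in, once; it reports no verdict.
Trained networks look in a picture, given as the dict that the camera call returned (one of the last four; its "shot" number tells which), for a name from the list of things; names that differ only in an ending like _2 or _b are one class to them, and where a whole thing is asked for, a point or a joint stands for the part that bears it (a point fixed in the world has none). Each returns a list of dicts, best first, with "score" (0 to 1); they miss things now and then, are a little off and sometimes report something else, mostly with a low value. They report only what shows in the picture. A call takes as long as a camera call. They do not tell look-alikes from the thing itself.
- nets.recognise(name, picture): "rect" ([left, top, right, bottom] as shares, 0 to 1, of the picture: columns of its width, rows of its height, round what is visible of it).
- nets.outline_of(name, picture): "pixels" (480x640 bool, what is visible of it) and "rect" ([left, top, right, bottom] as shares, 0 to 1, of the picture: columns of its width, rows of its height, round what is visible of it).
- nets.tip_of(name, picture): "centre" ([column, row] as shares, 0 to 1, of the picture: columns of its width, rows of its height: a listed point, or the origin of a listed thing).
The state is a dict: "clock": time; "q": joint angles; "qvel": joint speeds; "tau": joint torques, N m; "ee_pos": TCP position; "orientation": TCP orientation; "force": force on the tool from outside, world axes, zero at the start; "wrist_torque": the same for the moment, N m; "grip_width": finger opening in mm.
Only numpy, scipy, OpenCV 4.12 (cv2) and the standard library are available. Lean on these libraries where they do the work, as an engineer would, in place of code of your own. Each camera call takes 0.05 s, during which the arm holds its last target.

## Working session

There is one attempt and no reset: what is moved stays moved. The work goes in short steps, Python scripts to look and compute and a tool call to move; the robot and the scene stay as the last step left them, time stands still between calls to the robot, and variables do not carry over. Pictures are saved under pics/ and viewed, and the job is handed in when it is done.

Besides the shell and the picture viewer there is one more tool, called after ">>>" as name([rows], argument=value, ...), one row to a line, values as JSON. servo_tool: Moves the arm, as the interface text tells. Its arguments: {"type":"object","properties":{"rows":{"type":"array"}},"required":["rows"]}

```bash
ls; mkdir -p pics; python3 - <<'E'
from station import readout, snapshot, arm, nets
import cv2, pickle
print(readout.read_state()); print(arm.tip_reach)
for n in ["scene","top"]:
    p=snapshot(n); pickle.dump(p,open(f"/tmp/{n}0.pkl","wb"))
    cv2.imwrite(f"pics/{n}0.png",p["img"][:,:,::-1]); print(n,p["fx"],p["cx"],p["cy"],p["world_from_camera"].round(3).tolist(),p.keys())
E
```

```text
pics
{'clock': 0.0, 'q': array([-6.88973100e+01,  1.76197877e+01,  8.63834048e+01, -8.01724952e-04,
        7.61131373e+01, -4.21178465e+00]), 'qvel': array([ 0.09362658,  0.0678282 , -0.10558067, -0.04296893, -0.03916484,
        0.03954365]), 'tau': array([-4.35408792e-04, -4.57548559e+01, -2.51918864e+01,  6.19878574e-05,
        1.32683929e-02, -1.18145707e-06]), 'ee_pos': array([ 245.58424516, -519.16196769,  244.40894875]), 'orientation': array([[-7.43676151e-04,  9.03973166e-01,  4.27588543e-01],
       [ 1.88928402e-03,  4.27589168e-01, -9.03971202e-01],
       [-9.99997939e-01,  1.35574379e-04, -2.02584993e-03]]), 'force': array([-0.51444085, -0.96639529,  0.05506318]), 'wrist_torque': array([-0.05632024, -0.02042083, -0.00605698]), 'grip_width': 85.56368833148913}
14.0
scene 541.23787234908 327.13212456377374 241.79179098329473 [[0.355, -0.698, 0.622, 1108.742], [0.935, 0.257, -0.245, -335.986], [0.011, 0.668, 0.744, 886.498], [0.0, 0.0, 0.0, 1.0]] dict_keys(['img', 'depth', 'fx', 'fy', 'cx', 'cy', 'world_from_camera', 'shot'])
top 623.840727773654 320.52909308504553 228.5546374177417 [[-0.029, 0.981, -0.194, 140.529], [-1.0, -0.029, 0.002, -55.584], [-0.004, 0.194, 0.981, 1570.135], [0.0, 0.0, 0.0, 1.0]] dict_keys(['img', 'depth', 'fx', 'fy', 'cx', 'cy', 'world_from_camera', 'shot'])
```

View pics/scene0.png

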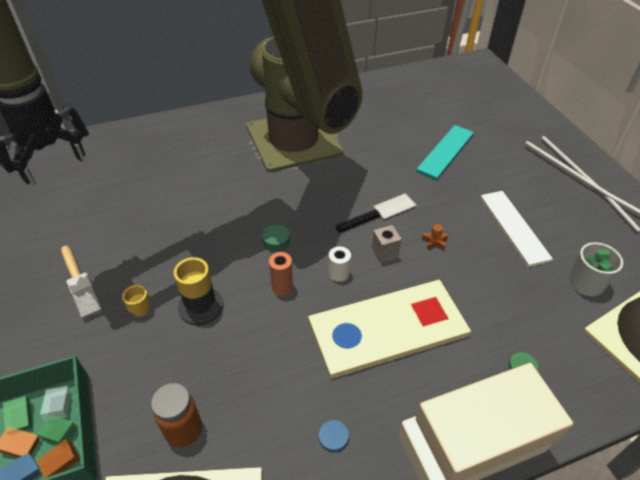

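View pics/top0.png

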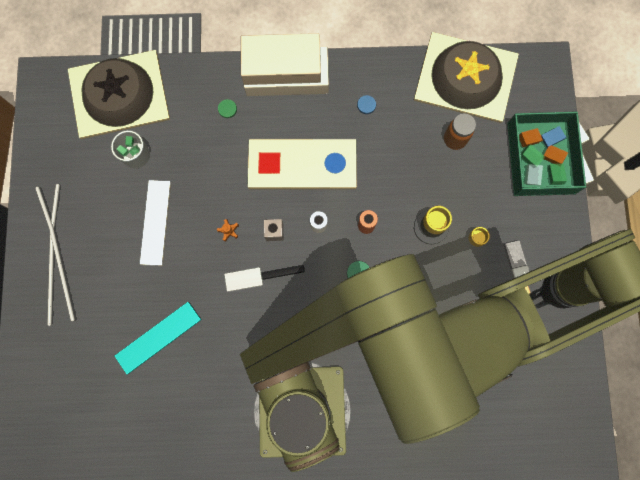

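The scene view shows the white prop (340,264), grey prop (387,243), amber star (435,237), pale bar (515,228; the turquoise look-alike is at 445,151), and the large yellow crucible nested on the dark one (193,278; the small look-alike is at 137,300). The blue mark is on the board at (347,335), with a loose blue disc off the board at (334,435). Red mark is at (430,311). Now I'll measure them.

```bash
cat > h.py <<'E'
from station import readout, snapshot, arm, nets
import numpy as np, cv2
def cloud(p):
    d=p["depth"]; v,u=np.mgrid[0:480,0:640]
    P=np.stack([(u-p["cx"])/p["fx"]*d,-(v-p["cy"])/p["fy"]*d,-d],-1)
    T=p["world_from_camera"]; W=P@T[:3,:3].T+T[:3,3]
    W[d<=0]=np.nan; return W
def proj(p,X):
    T=np.linalg.inv(p["world_from_camera"]); c=T[:3,:3]@np.array(X)+T[:3,3]
    return p["cx"]+p["fx"]*c[0]/-c[2], p["cy"]-p["fy"]*c[1]/-c[2]
def zplane(p,u,v,z):
    T=p["world_from_camera"]; r=T[:3,:3]@np.array([(u-p["cx"])/p["fx"],-(v-p["cy"])/p["fy"],-1.])
    return T[:3,3]+r*(z-T[2,3])/r[2]
E
cat > m.py <<'E'
from h import *
names=["board","round_mark","square_mark","round_prop","square_prop","glass_star","shelf_bar","crucible","lower_crucible","tall_prop"]
for n in ["scene","top"]:
    p=snapshot(n); W=cloud(p); print(n)
    for k in names:
        for o in nets.outline_of(k,p)[:3]:
            m=o["pixels"]; w=W[m]; w=w[~np.isnan(w[:,0])]
            if len(w)<5: continue
            v,u=np.nonzero(m)
            zt=np.percentile(w[:,2],95); t=w[w[:,2]>zt-5]
            r=cv2.minAreaRect(t[:,:2].astype(np.float32))
            print(k,round(o["score"],2),"px",u.mean().round(),v.mean().round(),"n",len(w),"ztop",zt.round(1),"med",np.median(t,0).round(1)," rect",np.round(r[0],1),np.round(r[1],1),round(r[2],1))
E
python3 m.py
```

```text
scene
board 0.79 px 386.0 328.0 n 8047 ztop 24.5 med [627.1 -23.9  22.1]  rect [620.3 -15.3] [280.1 132.4] 88.2
round_mark 0.73 px 347.0 335.0 n 621 ztop 25.3 med [617.6 -99.3  23. ]  rect [616.  -99.1] [52.5 57. ] 66.6
round_mark 0.39 px 386.0 243.0 n 855 ztop 64.2 med [444.5  59.1  62.3]  rect [443.4  60.1] [47.5 46. ] 0.9
square_mark 0.65 px 430.0 311.0 n 712 ztop 25.4 med [623.1  70.5  22.9]  rect [622.2  70.6] [58.6 59.3] 87.0
round_prop 0.81 px 339.0 263.0 n 621 ztop 64.3 med [461.7 -54.5  62.4]  rect [460.5 -54.6] [40.3 44.2] 67.9
square_prop 0.79 px 386.0 243.0 n 879 ztop 64.2 med [444.5  58.8  62.3]  rect [443.4  60.1] [47.5 46. ] 0.9
glass_star 0.89 px 436.0 237.0 n 426 ztop 48.9 med [450.9 176.4  48.1]  rect [451.  176.5] [19.3 20.4] 74.8
glass_star 0.7 px 201.0 307.0 n 1166 ztop 67.5 med [ 470.7 -338.7   67.5]  rect [ 465.6 -339. ] [22.1 58. ] 1.9
shelf_bar 0.85 px 516.0 229.0 n 2058 ztop 16.6 med [487.3 362.3  14.1]  rect [477.2 364.2] [ 59.9 224.4] 85.4
shelf_bar 0.75 px 444.0 152.0 n 1278 ztop 17.1 med [193.1 344.9  14.4]  rect [188.3 349.6] [ 56.8 223.5] 35.6
crucible
[... 1406 characters left out ...]
7.2 362.6] [ 56.4 219.1] 85.4
shelf_bar 0.64 px 367.0 221.0 n 338 ztop 91.0 med [ 453.5 -175.    88.1]  rect [ 453.9 -175. ] [39.1 39.8] 62.1
crucible 0.92 px 437.0 220.0 n 626 ztop 118.6 med [ 444.4 -343.2  116.5]  rect [ 445.3 -340.5] [58.7 60.5] 45.0
crucible 0.64 px 478.0 236.0 n 319 ztop 53.7 med [ 409.5 -449.1   52.1]  rect [ 411.9 -451.9] [41.3 43.9] 45.7
lower_crucible 0.91 px 426.0 231.0 n 429 ztop 60.5 med [ 430.3 -314.9   62.8]  rect [ 436.3 -317.6] [50.6 14.1] 21.5
tall_prop 0.65 px 367.0 222.0 n 396 ztop 90.8 med [ 453.9 -175.5   88.2]  rect [ 454.6 -175.3] [39.1 41.4] 61.5
tall_prop 0.23 px 269.0 162.0 n 399 ztop 28.2 med [625.1  71.3  25.2]  rect [622.9  68.7] [52.  52.4] 89.1
```

>>> servo_tool([
  {"slide":[1.65,3.58,0],"angular":[0,0,5],"hand":8.5},
  {"slide":[1.65,3.58,0],"angular":[0,0,5],"hand":8.5},
  {"slide":[1.65,3.58,0],"angular":[0,0,5],"hand":8.5},
  {"slide":[1.65,3.58,0],"angular":[0,0,5],"hand":8.5},
  {"slide":[1.65,3.58,0],"angular":[0,0,5],"hand":8.5},
  {"slide":[1.65,3.58,0],"angular":[0,0,5],"hand":8.5},
  {"slide":[1.65,3.58,0],"angular":[0,0,5],"hand":8.5},
  {"slide":[1.65,3.58,0],"angular":[0,0,5],"hand":8.5},
  {"slide":[1.65,3.58,0],"angular":[0,0,5],"hand":8.5},
  {"slide":[1.65,3.58,0],"angular":[0,0,5],"hand":8.5},
  {"slide":[1.65,3.58,0],"angular":[0,0,5],"hand":8.5},
  {"slide":[1.65,3.58,0],"angular":[0,0,5],"hand":8.5},
  {"slide":[1.65,3.58,0],"angular":[0,0,4.7],"hand":8.5},
  {"slide":[0,0,0],"angular":[0,0,0],"hand":8.5},
  {"slide":[0,0,0],"angular":[0,0,0],"hand":8.5},
])

```text
clock: 2.7
ee_pos: [460.4, -53.8, 245.3]
orientation: [[-0.0, -0.002, 1.0], [-0.001, 1.0, 0.002], [-1.0, -0.001, -0.0]]
force: [-0.4, -0.4, 0.9]
grip_width: 84.9
```

```bash
python3 - <<'E'
from h import *
p=snapshot("wrist"); cv2.imwrite("pics/w1.png",p["img"][:,:,::-1])
print(p["world_from_camera"].round(3).tolist(), readout.read_state()["ee_pos"])
W=cloud(p)
for k in ["round_prop","square_prop","round_mark","square_mark","board"]:
    for o in nets.outline_of(k,p)[:2]:
        m=o["pixels"]; w=W[m]; w=w[~np.isnan(w[:,0])]
        if len(w)<5: continue
        zt=np.percentile(w[:,2],90); t=w[abs(w[:,2]-zt)<4]
        r=cv2.minAreaRect(t[:,:2].astype(np.float32)); v,u=np.nonzero(m)
        print(k,round(o["score"],2),u.mean(),v.mean(),len(w),zt.round(1),np.round(r[0],1),np.round(r[1],1),round(r[2],1))
E
```

```text
[[1.0, -0.001, -0.001, 459.784], [0.001, 0.954, 0.299, 23.165], [0.001, -0.299, 0.954, 373.158], [0.0, 0.0, 0.0, 1.0]] [460.0626259  -54.54425826 245.23891014]
round_prop 0.64 323.72724252491696 205.94617940199336 2998 60.4 [459.6 -53.2] [43.1 42.8] 89.8
square_prop 0.63 299.15980735551665 50.37040280210157 4551 60.5 [442.5  60.1] [43.8 43.7] 90.0
round_mark 0.63 501.4681135225376 252.32253756260434 2981 21.3 [ 616.7 -100.2] [55.8 55.7] 74.5
square_mark 0.61 536.8500588334174 41.97848377878635 5923 21.3 [622.2  69.8] [56.8 57.7] 88.8
square_mark 0.3 501.5871250421301 252.35490394337714 2953 21.3 [616.2 -99.7] [55.2 56. ] 52.3
board 0.62 513.6408917259055 156.02328449151312 41188 20.5 [619.1 -26.9] [256.8 131. ] 88.1
```

View pics/w1.png

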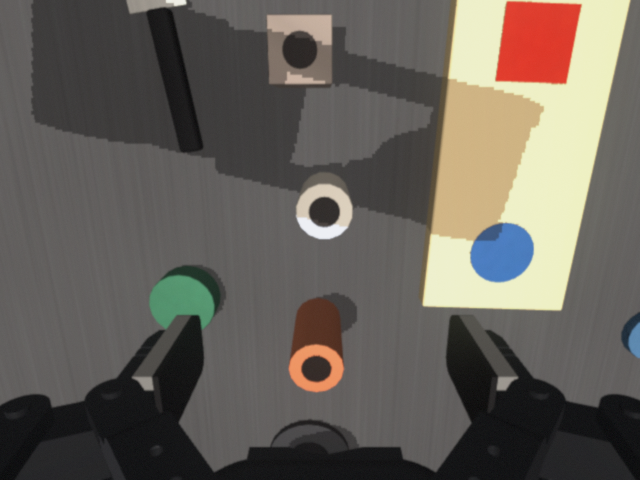

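>>> servo_tool([
  {"slide":[-0.05,0.08,-4],"angular":[0,0,0],"hand":8.5},
  {"slide":[0,0,-4.5],"angular":[0,0,0],"hand":8.5},
  {"slide":[0,0,-4.5],"angular":[0,0,0],"hand":8.5},
  {"slide":[0,0,-4],"angular":[0,0,0],"hand":8.5},
  {"slide":[0,0,-2],"angular":[0,0,0],"hand":8.5},
  {"slide":[0,0,-1.5],"angular":[0,0,0],"hand":8.5},
  {"slide":[0,0,0],"angular":[0,0,0],"hand":8.5},
  {"slide":[0,0,0],"angular":[0,0,0],"hand":5.5},
  {"slide":[0,0,0],"angular":[0,0,0],"hand":4.8},
  {"slide":[0,0,0],"angular":[0,0,0],"hand":4.0},
  {"slide":[0,0,0],"angular":[0,0,0],"hand":3.5},
  {"slide":[0,0,0],"angular":[0,0,0],"hand":3.5},
  {"slide":[0,0,0],"angular":[0,0,0],"hand":3.5},
  {"slide":[0,0,0],"angular":[0,0,0],"hand":3.5},
])

```text
clock: 4.4
ee_pos: [460.7, -54.0, 41.7]
orientation: [[0.003, -0.0, 1.0], [-0.001, 1.0, 0.0], [-1.0, -0.001, 0.003]]
force: [-1.2, -1.0, 6.3]
grip_width: 42.6
```

>>> servo_tool([
  {"slide":[0,0,0.5],"angular":[0,0,0],"hand":3.5},
  {"slide":[0,0,1.5],"angular":[0,0,0],"hand":3.5},
  {"slide":[0,0,2.5],"angular":[0,0,0],"hand":3.5},
  {"slide":[0.65,-0.2,2.0],"angular":[0,0,0],"hand":3.5},
  {"slide":[2.5,-0.7,0],"angular":[0,0,0],"hand":3.5},
  {"slide":[2.5,-0.8,0],"angular":[0,0,0],"hand":3.5},
  {"slide":[2.5,-0.8,0],"angular":[0,0,0],"hand":3.5},
  {"slide":[2.5,-0.8,0],"angular":[0,0,0],"hand":3.5},
  {"slide":[2.5,-0.7,0],"angular":[0,0,0],"hand":3.5},
  {"slide":[2.5,-0.6,0],"angular":[0,0,0],"hand":3.5},
  {"slide":[0,0,-1],"angular":[0,0,0],"hand":3.5},
  {"slide":[0,0,-1],"angular":[0,0,0],"hand":3.5},
  {"slide":[0,0,-1],"angular":[0,0,0],"hand":3.5},
  {"slide":[0,0,0],"angular":[0,0,0],"hand":3.5},
  {"slide":[0,0,0],"angular":[0,0,0],"hand":3.5},
])

```text
clock: 5.9
ee_pos: [615.0, -99.2, 74.7]
orientation: [[-0.002, -0.0, 1.0], [0.001, 1.0, 0.0], [-1.0, 0.001, -0.002]]
force: [0.1, -0.1, -1.2]
grip_width: 42.7
```

```bash
cat > w.py <<'E'
from h import *
import sys
tag=sys.argv[1]; cam=sys.argv[2]; names=sys.argv[3:]
p=snapshot(cam); cv2.imwrite(f"pics/{tag}.png",p["img"][:,:,::-1]); W=cloud(p)
s=readout.read_state(); print(s["clock"],s["ee_pos"].round(1),s["force"].round(1),round(s["grip_width"],1))
for k in names:
    for o in nets.outline_of(k,p)[:2]:
        m=o["pixels"]; w=W[m]; w=w[~np.isnan(w[:,0])]
        if len(w)<5: continue
        zt=np.percentile(w[:,2],90); t=w[abs(w[:,2]-zt)<4]
        r=cv2.minAreaRect(t[:,:2].astype(np.float32)); v,u=np.nonzero(m)
        print(k,round(o["score"],2),u.mean().round(),v.mean().round(),len(w),"z5",np.percentile(w[:,2],3).round(1),"zt",zt.round(1),np.round(r[0],1),np.round(r[1],1),round(r[2],1))
E
python3 w.py w2 wrist round_prop round_mark square_mark; python3 w.py s2 scene round_prop round_mark
```

```text
5.95 [615.7 -99.4  75.3] [ 1.5  0.1 -1.7] 42.6
round_prop 0.68 324.0 340.0 20199 z5 41.9 zt 93.1 [614.5 -98.4] [42.8 44.3] 0.6
round_mark 0.86 338.0 250.0 2815 z5 19.0 zt 20.9 [618.4 -89.9] [35.8 55.7] 81.0
6.15 [616.6 -99.6  75.9] [ 0.7 -0.2 -1.8] 42.7
round_prop 0.66 343.0 325.0 405 z5 23.0 zt 96.9 [ 616.6 -112.7] [15.  37.3] 87.9
round_mark 0.65 345.0 340.0 248 z5 20.2 zt 24.9 [ 624.8 -106.7] [54.  35.2] 52.6
```

View pics/s2.png

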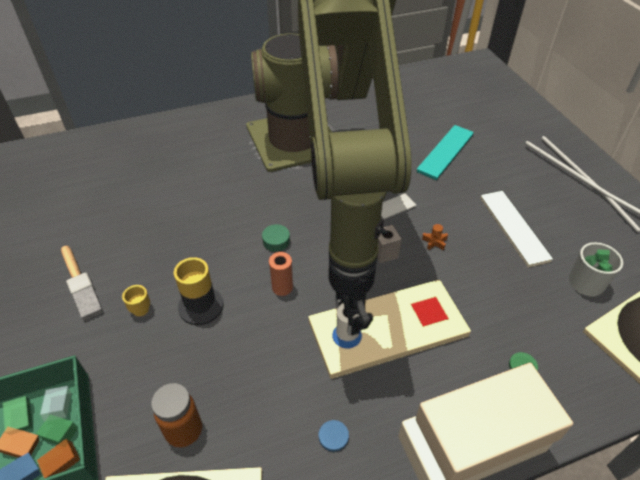

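>>> servo_tool([
  {"slide":[0.1,-0.1,-0.5],"angular":[0,0,0],"hand":3.5},
  {"slide":[0,0,-0.5],"angular":[0,0,0],"hand":3.5},
  {"slide":[0,0,-0.2],"angular":[0,0,0],"hand":3.5},
  {"slide":[0,0,-0.1],"angular":[0,0,0],"hand":3.5},
  {"slide":[0,0,0],"angular":[0,0,0],"hand":3.5},
  {"slide":[0,0,0],"angular":[0,0,0],"hand":3.5},
])

```text
clock: 6.85
ee_pos: [617.4, -100.6, 62.3]
orientation: [[0.0, -0.0, 1.0], [-0.0, 1.0, 0.0], [-1.0, -0.0, 0.0]]
force: [0.3, -0.8, -1.4]
grip_width: 42.8
```

>>> servo_tool([
  {"slide":[0,0,-0.1],"angular":[0,0,0],"hand":3.5},
  {"slide":[0,0,0],"angular":[0,0,0],"hand":3.5},
  {"slide":[0,0,0],"angular":[0,0,0],"hand":3.5},
])

```text
clock: 7.15
ee_pos: [617.6, -100.7, 61.7]
orientation: [[0.001, -0.0, 1.0], [-0.0, 1.0, 0.0], [-1.0, -0.0, 0.001]]
force: [-0.5, 0.2, 1.8]
grip_width: 42.8
```

>>> servo_tool([
  {"slide":[0,0,-0.03],"angular":[0,0,0],"hand":3.5},
  {"slide":[0,0,0],"angular":[0,0,0],"hand":4.6},
  {"slide":[0,0,0],"angular":[0,0,0],"hand":5.2},
  {"slide":[0,0,0],"angular":[0,0,0],"hand":7},
  {"slide":[0,0,0],"angular":[0,0,0],"hand":8.5},
  {"slide":[0,0,0],"angular":[0,0,0],"hand":8.5},
  {"slide":[0,0,2],"angular":[0,0,0],"hand":8.5},
  {"slide":[0,0,4],"angular":[0,0,0],"hand":8.5},
  {"slide":[0,0,4],"angular":[0,0,0],"hand":8.5},
  {"slide":[-3,2.6,4],"angular":[0,0,0],"hand":8.5},
  {"slide":[-4,3.4,2],"angular":[0,0,0],"hand":8.5},
  {"slide":[-4,3.4,0],"angular":[0,0,0],"hand":8.5},
  {"slide":[-4,3.4,0],"angular":[0,0,0],"hand":8.5},
  {"slide":[-2.4,3.1,0],"angular":[0,0,0],"hand":8.5},
  {"slide":[0,0,0],"angular":[0,0,0],"hand":8.5},
  {"slide":[0,0,0],"angular":[0,0,0],"hand":8.5},
])

```text
clock: 8.75
ee_pos: [454.7, 49.0, 214.7]
orientation: [[0.001, -0.002, 1.0], [-0.0, 1.0, 0.002], [-1.0, -0.0, 0.001]]
force: [0.6, -0.6, -0.5]
grip_width: 85.0
```

```bash
python3 w.py w3 wrist square_prop round_prop round_mark square_mark glass_star; python3 w.py s3 scene round_prop round_mark square_prop
```

```text
8.8 [455.7  48.5 214.7] [ 0.   1.1 -0. ] 84.6
square_prop 0.87 307.0 201.0 4674 z5 12.5 zt 60.3 [442.5  60.4] [44.1 44.3] 0.4
round_prop 0.58 530.0 368.0 211 z5 22.1 zt 53.3 [624.4 -80.1] [ 1.  10.5] 69.0
round_mark 0.56 526.0 355.0 219 z5 19.2 zt 21.2 [632.1 -82.4] [ 8.1 36.6] 50.9
square_mark 0.91 542.0 183.0 5258 z5 18.9 zt 21.2 [622.4  69.1] [57.  57.7] 88.1
glass_star 0.66 318.0 32.0 2765 z5 8.5 zt 45.8 [450.2 177.2] [20.5 21.2] 0.7
9.1 [455.6  47.8 214.1] [-0.4 -0.1  0.6] 85.1
round_prop 0.76 348.0 326.0 742 z5 30.7 zt 83.6 [ 617.9 -100.5] [39.2 43.3] 67.2
round_mark 0.65 345.0 341.0 147 z5 20.1 zt 24.7 [ 625.2 -105.1] [54.2 35.9] 59.1
square_prop 0.96 386.0 243.0 816 z5 6.1 zt 63.4 [443.9  59.5] [47.6 44.5] 1.8
square_prop 0.31 430.0 311.0 688 z5 19.8 zt 24.7 [622.1  70.8] [56.9 58.6] 87.2
```

View pics/w3.png

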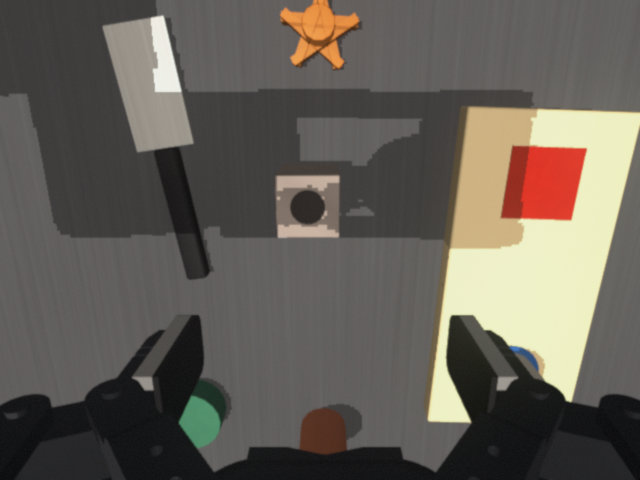

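>>> servo_tool([
  {"slide":[-1.22,1.18,-2],"angular":[0,0,0],"hand":8.5},
  {"slide":[0,0,-4],"angular":[0,0,0],"hand":8.5},
  {"slide":[0,0,-4],"angular":[0,0,0],"hand":8.5},
  {"slide":[0,0,-4],"angular":[0,0,0],"hand":8.5},
  {"slide":[0,0,-2],"angular":[0,0,0],"hand":8.5},
  {"slide":[0,0,-1.3],"angular":[0,0,0],"hand":8.5},
  {"slide":[0,0,0],"angular":[0,0,0],"hand":8.5},
  {"slide":[0,0,0],"angular":[0,0,0],"hand":5.5},
  {"slide":[0,0,0],"angular":[0,0,0],"hand":4.8},
  {"slide":[0,0,0],"angular":[0,0,0],"hand":4.0},
  {"slide":[0,0,0],"angular":[0,0,0],"hand":3.5},
  {"slide":[0,0,0],"angular":[0,0,0],"hand":3.5},
  {"slide":[0,0,0],"angular":[0,0,0],"hand":3.5},
  {"slide":[0,0,0],"angular":[0,0,0],"hand":3.5},
])

```text
clock: 10.65
ee_pos: [443.6, 60.3, 42.5]
orientation: [[0.003, -0.0, 1.0], [0.0, 1.0, 0.0], [-1.0, 0.0, 0.003]]
force: [0.2, 0.6, 5.1]
grip_width: 43.2
```

>>> servo_tool([
  {"slide":[0,0,0.5],"angular":[0,0,0],"hand":3.5},
  {"slide":[0,0,1.5],"angular":[0,0,0],"hand":3.5},
  {"slide":[0,0,2.5],"angular":[0,0,0],"hand":3.5},
  {"slide":[0.87,0,2.0],"angular":[0,0,0],"hand":3.5},
  {"slide":[2.5,0.2,0],"angular":[0,0,0],"hand":3.5},
  {"slide":[3,0.2,0],"angular":[0,0,0],"hand":3.5},
  {"slide":[3,0.2,0],"angular":[0,0,0],"hand":3.5},
  {"slide":[3,0.2,0],"angular":[0,0,0],"hand":3.5},
  {"slide":[3,0.17,0],"angular":[0,0,-0.9],"hand":3.5},
  {"slide":[2.5,0,0],"angular":[0,0,-0.9],"hand":3.5},
  {"slide":[0,0,-1],"angular":[0,0,0],"hand":3.5},
  {"slide":[0,0,-1],"angular":[0,0,0],"hand":3.5},
  {"slide":[0,0,-1],"angular":[0,0,0],"hand":3.5},
  {"slide":[0,0,-0.8],"angular":[0,0,0],"hand":3.5},
  {"slide":[0,0,0],"angular":[0,0,0],"hand":3.5},
  {"slide":[0,0,0],"angular":[0,0,0],"hand":3.5},
])

```text
clock: 12.25
ee_pos: [620.7, 70.0, 68.0]
orientation: [[-0.001, 0.031, 1.0], [-0.0, 1.0, -0.031], [-1.0, -0.0, -0.001]]
force: [0.1, 0.3, -2.0]
grip_width: 43.1
```

```bash
python3 w.py w4 wrist square_prop square_mark
```

```text
12.3 [621.3  70.   68.5] [ 0.3  0.1 -1.8] 43.1
square_prop 0.89 324.0 338.0 25157 z5 35.6 zt 85.6 [620.1  70.3] [45.4 44.2] 88.0
square_mark 0.75 333.0 238.0 2757 z5 19.0 zt 21.0 [622.5  86.7] [23.6 56.5] 87.1
```

View pics/w4.png

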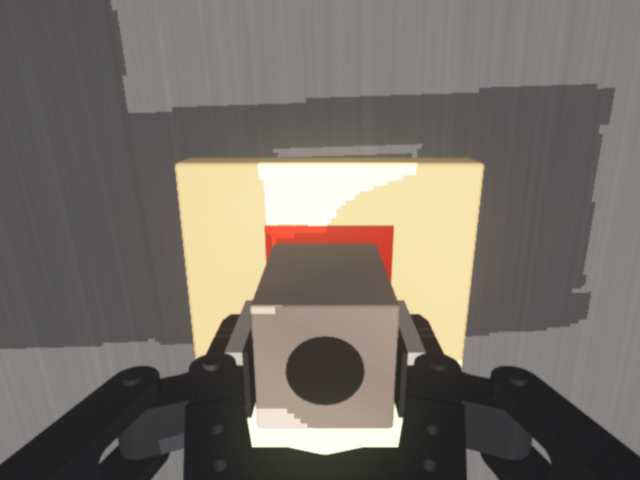

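The grey prop is upright at (324,338), just short of the red mark's centre in x. I'll nudge it and lower.

>>> servo_tool([
  {"slide":[0.13,0,-0.3],"angular":[0,0,0],"hand":3.5},
  {"slide":[0,0,-0.2],"angular":[0,0,0],"hand":3.5},
  {"slide":[0,0,-0.05],"angular":[0,0,0],"hand":3.5},
  {"slide":[0,0,0],"angular":[0,0,0],"hand":3.5},
  {"slide":[0,0,0],"angular":[0,0,0],"hand":3.5},
])

```text
clock: 12.9
ee_pos: [622.7, 70.0, 62.8]
orientation: [[-0.0, 0.031, 1.0], [-0.0, 1.0, -0.031], [-1.0, -0.0, -0.0]]
force: [0.7, -0.6, -2.5]
grip_width: 42.9
```

>>> servo_tool([
  {"slide":[0,0,-0.08],"angular":[0,0,0],"hand":3.5},
  {"slide":[0,0,0],"angular":[0,0,0],"hand":3.5},
  {"slide":[0,0,0],"angular":[0,0,0],"hand":3.5},
])

```text
clock: 13.2
ee_pos: [622.8, 70.0, 62.5]
orientation: [[0.0, 0.031, 1.0], [0.0, 1.0, -0.031], [-1.0, 0.0, 0.0]]
force: [-1.4, 0.3, 3.3]
grip_width: 43.2
```

>>> servo_tool([
  {"slide":[0,0,0],"angular":[0,0,0],"hand":4.6},
  {"slide":[0,0,0],"angular":[0,0,0],"hand":5.2},
  {"slide":[0,0,0],"angular":[0,0,0],"hand":7},
  {"slide":[0,0,0],"angular":[0,0,0],"hand":8.5},
  {"slide":[0,0,0],"angular":[0,0,0],"hand":8.5},
  {"slide":[0,0,2],"angular":[0,0,0],"hand":8.5},
  {"slide":[0,0,4],"angular":[0,0,0],"hand":8.5},
  {"slide":[0,0,4],"angular":[0,0,0],"hand":8.5},
  {"slide":[-3,1.2,3],"angular":[0,0,0],"hand":8.5},
  {"slide":[-4,2,0],"angular":[0,0,0],"hand":8.5},
  {"slide":[-4,2,0],"angular":[0,0,0],"hand":8.5},
  {"slide":[-4,2,0],"angular":[0,0,0],"hand":7},
  {"slide":[-2.2,2,0],"angular":[0,0,0],"hand":6},
  {"slide":[0,0,0],"angular":[0,0,0],"hand":5},
  {"slide":[0,0,0],"angular":[0,0,0],"hand":5},
])

```text
clock: 14.7
ee_pos: [450.8, 162.3, 192.4]
orientation: [[0.002, 0.029, 1.0], [-0.0, 1.0, -0.029], [-1.0, 0.0, 0.002]]
force: [1.1, 0.4, 0.0]
grip_width: 50.1
```

```bash
python3 w.py w5 wrist glass_star square_mark;python3 w.py s5 scene round_prop square_prop glass_star
```

```text
14.75 [451.7 162.  192.4] [0.3 1.2 0.6] 50.0
glass_star 0.93 323.0 194.0 2629 z5 2.5 zt 45.7 [449.8 177.8] [21.  20.7] 88.8
square_mark 0.66 533.0 309.0 1279 z5 18.9 zt 21.3 [622.5  69.5] [58.5 58.7] 88.3
14.9 [452.1 161.5 192. ] [-1.3 -0.5  0.3] 49.7
round_prop 0.83 348.0 326.0 764 z5 28.3 zt 83.6 [618.4 -99.4] [41.5 42.1] 25.4
square_prop 0.71 432.0 302.0 996 z5 28.0 zt 83.1 [623.5  69. ] [43.4 45.4] 87.0
square_prop 0.34 436.0 237.0 385 z5 3.6 zt 46.5 [451.3 176.1] [18.4 21.7] 73.0
glass_star 0.73 436.0 237.0 387 z5 3.1 zt 46.1 [453.  177.5] [19.5 20.2] 21.9
glass_star 0.47 427.0 316.0 170 z5 19.9 zt 25.1 [632.1  59. ] [75.6 41.4] 40.7
```

View pics/w5.png

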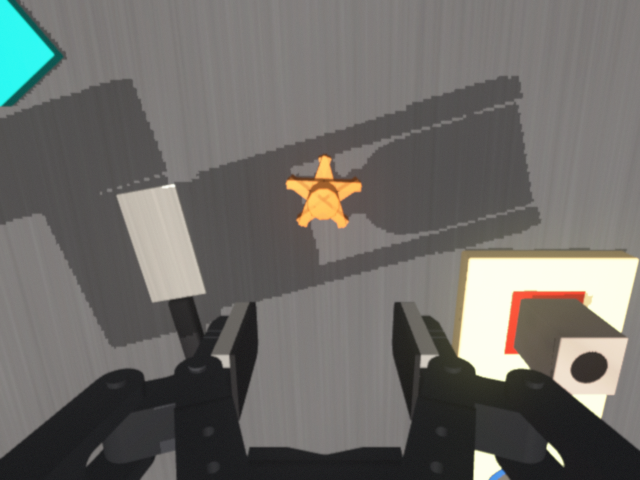

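View pics/s5.png

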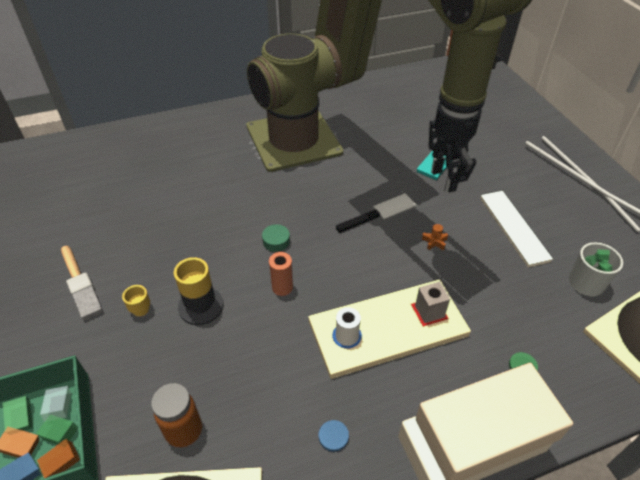

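>>> servo_tool([
  {"slide":[-0.09,1.53,-2],"angular":[0,0,0],"hand":5},
  {"slide":[0,0,-4],"angular":[0,0,0],"hand":5},
  {"slide":[0,0,-4],"angular":[0,0,0],"hand":5},
  {"slide":[0,0,-3],"angular":[0,0,0],"hand":5},
  {"slide":[0,0,-1.5],"angular":[0,0,0],"hand":5},
  {"slide":[0,0,-1.1],"angular":[0,0,0],"hand":5},
  {"slide":[0,0,0],"angular":[0,0,0],"hand":4},
  {"slide":[0,0,0],"angular":[0,0,0],"hand":3},
  {"slide":[0,0,0],"angular":[0,0,0],"hand":2.4},
  {"slide":[0,0,0],"angular":[0,0,0],"hand":1.8},
  {"slide":[0,0,0],"angular":[0,0,0],"hand":1.5},
  {"slide":[0,0,0],"angular":[0,0,0],"hand":1.5},
  {"slide":[0,0,0],"angular":[0,0,0],"hand":1.5},
])

```text
clock: 16.35
ee_pos: [450.8, 177.6, 37.2]
orientation: [[0.003, 0.031, 1.0], [0.001, 1.0, -0.031], [-1.0, 0.001, 0.003]]
force: [-0.7, -0.3, 6.2]
grip_width: 20.0
```

>>> servo_tool([
  {"slide":[0,0,0.5],"angular":[0,0,0],"hand":1.5},
  {"slide":[0,0,1.5],"angular":[0,0,0],"hand":1.5},
  {"slide":[0,0,3],"angular":[0,0,0],"hand":1.5},
  {"slide":[0.8,-1.2,4],"angular":[0,0,0],"hand":1.5},
  {"slide":[2,-2,2.5],"angular":[0,0,0],"hand":1.5},
  {"slide":[2.5,-2.8,0],"angular":[0,0,0],"hand":1.5},
  {"slide":[2.5,-2.9,0],"angular":[0,0,0],"hand":1.5},
  {"slide":[2.5,-2.9,0],"angular":[0,0,0],"hand":1.5},
  {"slide":[2.5,-2.9,0],"angular":[0,0,0],"hand":1.5},
  {"slide":[2.5,-2.7,0],"angular":[0,0,0],"hand":1.5},
  {"slide":[1.58,-1.83,0],"angular":[0,0,0],"hand":1.5},
  {"slide":[0,0,-2],"angular":[0,0,0],"hand":1.5},
  {"slide":[0,0,-3],"angular":[0,0,0],"hand":1.5},
  {"slide":[0,0,-2.2],"angular":[0,0,0],"hand":1.5},
  {"slide":[0,0,-1.5],"angular":[0,0,0],"hand":1.5},
  {"slide":[0,0,0],"angular":[0,0,0],"hand":1.5},
  {"slide":[0,0,0],"angular":[0,0,0],"hand":1.5},
])

```text
clock: 18.05
ee_pos: [618.4, -15.0, 64.0]
orientation: [[-0.001, 0.031, 1.0], [0.0, 1.0, -0.031], [-1.0, 0.0, -0.001]]
force: [0.6, -0.4, -0.8]
grip_width: 20.0
```

```bash
python3 w.py w6 wrist glass_star square_prop;python3 w.py s6 scene glass_star round_prop square_prop
```

```text
18.1 [619.1 -15.   64.8] [ 0.3 -0.3 -1.8] 20.1
glass_star 0.86 325.0 308.0 9215 z5 28.9 zt 72.3 [617.7 -14.6] [22.2 19.8] 88.9
square_prop 0.58 331.0 79.0 28068 z5 78.2 zt 80.4 [622.3  67.3] [38.6 44.4] 88.2
18.25 [619.5 -15.   65.3] [-0.  -0.9 -1.2] 20.0
glass_star 0.74 387.0 319.0 297 z5 30.6 zt 66.3 [622.  -24.3] [6.2 2. ] 10.6
round_prop 0.81 348.0 326.0 797 z5 26.8 zt 83.4 [ 618.6 -100. ] [42.7 42.4] 44.3
square_prop 0.59 432.0 302.0 971 z5 28.5 zt 83.3 [624.   68.9] [44.1 44.5] 87.3
```

View pics/w6.png

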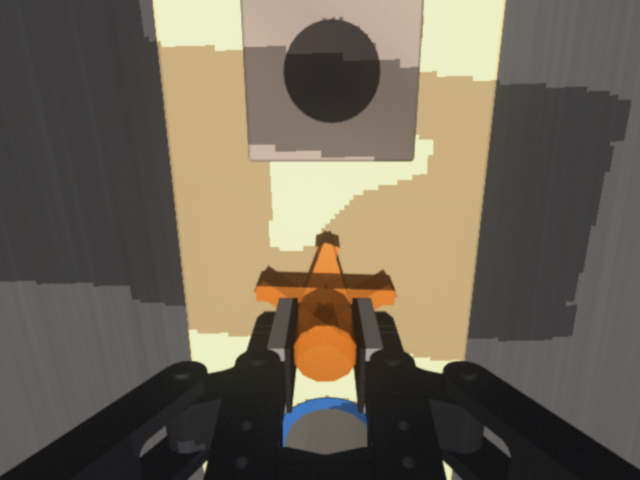

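View pics/s6.png

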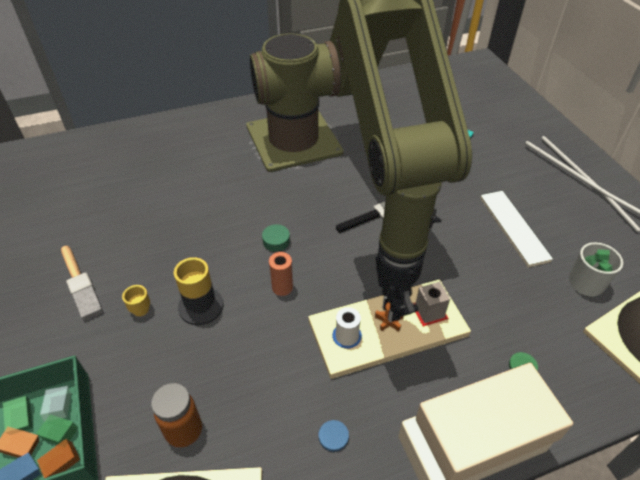

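>>> servo_tool([
  {"slide":[0.05,0,-0.3],"angular":[0,0,0],"hand":1.5},
  {"slide":[0,0,-0.2],"angular":[0,0,0],"hand":1.5},
  {"slide":[0,0,-0.15],"angular":[0,0,0],"hand":1.5},
  {"slide":[0,0,0],"angular":[0,0,0],"hand":1.5},
  {"slide":[0,0,0],"angular":[0,0,0],"hand":1.5},
])

```text
clock: 18.9
ee_pos: [619.0, -15.0, 57.3]
orientation: [[-0.0, 0.031, 1.0], [0.0, 1.0, -0.031], [-1.0, 0.0, -0.0]]
force: [-0.1, -0.0, -0.9]
grip_width: 19.7
```

>>> servo_tool([
  {"slide":[0,0,-0.08],"angular":[0,0,0],"hand":1.5},
  {"slide":[0,0,0],"angular":[0,0,0],"hand":1.5},
  {"slide":[0,0,0],"angular":[0,0,0],"hand":1.5},
])

```text
clock: 19.2
ee_pos: [619.1, -15.0, 57.2]
orientation: [[0.0, 0.031, 1.0], [-0.0, 1.0, -0.031], [-1.0, -0.0, 0.0]]
force: [-1.5, 0.7, 5.8]
grip_width: 19.9
```

>>> servo_tool([
  {"slide":[0,0,0],"angular":[0,0,0],"hand":2.4},
  {"slide":[0,0,0],"angular":[0,0,0],"hand":3.5},
  {"slide":[0,0,0],"angular":[0,0,0],"hand":5},
  {"slide":[0,0,0],"angular":[0,0,0],"hand":5},
  {"slide":[0,0,2],"angular":[0,0,0],"hand":5},
  {"slide":[0,0,4],"angular":[0,0,0],"hand":5},
  {"slide":[0,0,4],"angular":[0,0,0],"hand":7},
  {"slide":[-1,2,4],"angular":[0,0,7.3],"hand":8.5},
  {"slide":[-1,3,0],"angular":[0,0,8],"hand":8.5},
  {"slide":[-1,3,0],"angular":[0,0,8],"hand":8.5},
  {"slide":[-1,3,0],"angular":[0,0,8],"hand":8.5},
  {"slide":[-1.1,3.2,0],"angular":[0,0,8],"hand":8.5},
  {"slide":[-1.1,3.2,0],"angular":[0,0,8],"hand":8.5},
  {"slide":[-1.2,3.2,0],"angular":[0,0,8],"hand":8.5},
  {"slide":[-1.3,3.2,0],"angular":[0,0,8],"hand":8.5},
  {"slide":[-1.3,3.2,0],"angular":[0,0,8],"hand":8.5},
  {"slide":[-1.4,3.2,0],"angular":[0,0,8],"hand":8.5},
  {"slide":[-1.4,3.2,0],"angular":[0,0,8],"hand":8.5},
  {"slide":[-1.4,2.4,0],"angular":[0,0,0],"hand":8.5},
  {"slide":[0,0,0],"angular":[0,0,0],"hand":8.5},
])

```text
clock: 21.2
ee_pos: [475.2, 345.9, 196.5]
orientation: [[-0.001, -0.997, 0.075], [0.001, 0.075, 0.997], [-1.0, 0.001, 0.001]]
force: [0.2, -0.6, 0.6]
grip_width: 85.1
```

>>> servo_tool([
  {"slide":[0,0,0],"angular":[0,0,0],"hand":8.5},
])

```text
clock: 21.3
ee_pos: [476.8, 343.3, 196.5]
orientation: [[0.0, -0.997, 0.077], [-0.001, 0.077, 0.997], [-1.0, -0.0, -0.001]]
force: [-0.3, -1.0, -0.6]
grip_width: 84.9
```

```bash
python3 w.py w7 wrist shelf_bar; python3 w.py s7 scene glass_star round_prop square_prop shelf_bar
```

```text
21.35 [477.1 342.7 196.5] [ 1.1 -0.3 -0.9] 84.6
shelf_bar 0.88 352.0 190.0 21301 z5 9.9 zt 12.3 [476.7 364.4] [ 56.1 219.5] 85.3
21.45 [477.6 342.1 196.6] [-0.7  0.4 -0.1] 85.2
glass_star 0.63 389.0 319.0 546 z5 22.1 zt 67.4 [619.4 -15.3] [18.7 20.9] 64.0
glass_star 0.58 346.0 340.0 187 z5 19.9 zt 24.9 [ 623.8 -103.3] [57.7 40.2] 67.1
round_prop 0.86 348.0 325.0 796 z5 25.0 zt 83.4 [618.2 -99.3] [41.  44.1] 52.3
square_prop 0.71 432.0 301.0 1047 z5 26.5 zt 83.2 [622.9  69.1] [44.5 46.6] 86.4
square_prop 0.37 193.0 277.0 1230 z5 73.7 zt 116.8 [ 443.8 -339.5] [62.4 61. ] 12.6
shelf_bar 0.96 516.0 229.0 2093 z5 3.5 zt 15.9 [477.3 363.7] [ 59.4 223.6] 85.7
shelf_bar 0.78 445.0 152.0 1260 z5 7.5 zt 16.3 [187.7 351.3] [ 56.1 221.8] 35.5
```

View pics/w7.png

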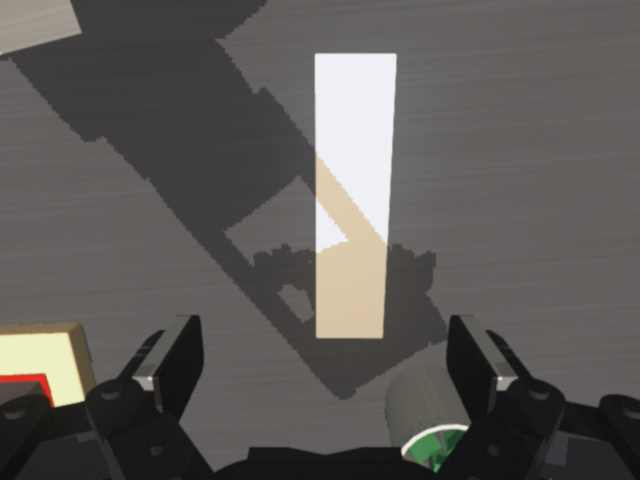

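View pics/s7.png

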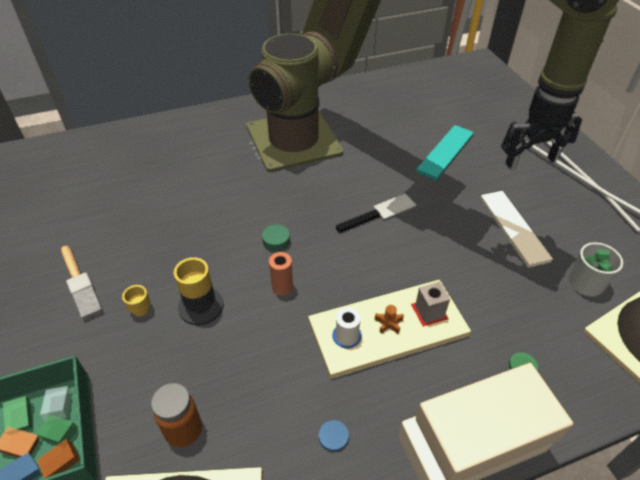

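```bash
python3 - <<'E'
from h import *
p=snapshot("wrist"); W=cloud(p); s=readout.read_state(); print(s["ee_pos"])
for u0,u1 in [(140,205),(445,520)]:
    w=W[310:400,u0:u1].reshape(-1,3); w=w[w[:,2]>100]
    print(len(w), np.percentile(w[:,2],[0,1,3,10,50]).round(1)-s["ee_pos"][2])
E
```

```text
[477.57514549 342.30059647 196.73059413]
4497 [-2.43059413 -0.53059413  1.26940587  5.16940587 19.66940587]
4951 [-2.53059413 -0.33059413  1.56940587  5.66940587 21.16940587]
```

>>> servo_tool([
  {"slide":[-0.02,2.15,-3],"angular":[0,0,-0.2],"hand":8.5},
  {"slide":[0,0,-4],"angular":[0,0,0],"hand":8.5},
  {"slide":[0,0,-4],"angular":[0,0,0],"hand":8.5},
  {"slide":[0,0,-3],"angular":[0,0,0],"hand":8},
  {"slide":[0,0,-2],"angular":[0,0,0],"hand":7.5},
  {"slide":[0,0,-1.2],"angular":[0,0,0],"hand":7},
  {"slide":[0,0,-0.6],"angular":[0,0,0],"hand":7},
  {"slide":[0,0,-0.3],"angular":[0,0,0],"hand":7},
  {"slide":[0,0,0],"angular":[0,0,0],"hand":7},
  {"slide":[0,0,0],"angular":[0,0,0],"hand":7},
])

```text
clock: 22.7
ee_pos: [477.7, 365.0, 16.8]
orientation: [[0.002, -0.997, 0.082], [0.001, 0.082, 0.997], [-1.0, -0.002, 0.001]]
force: [-0.0, 0.5, -0.2]
grip_width: 70.0
```

>>> servo_tool([
  {"slide":[0,0,-0.35],"angular":[0,0,0],"hand":6.5},
  {"slide":[0,0,0],"angular":[0,0,0],"hand":6.2},
  {"slide":[0,0,0],"angular":[0,0,0],"hand":5.9},
  {"slide":[0,0,0],"angular":[0,0,0],"hand":5.6},
  {"slide":[0,0,0],"angular":[0,0,0],"hand":5.2},
  {"slide":[0,0,0],"angular":[0,0,0],"hand":4.8},
  {"slide":[0,0,0],"angular":[0,0,0],"hand":4.8},
  {"slide":[0,0,0],"angular":[0,0,0],"hand":4.8},
])

```text
clock: 23.5
ee_pos: [476.9, 364.3, 12.9]
orientation: [[0.0, -0.997, 0.082], [-0.0, 0.082, 0.997], [-1.0, -0.0, -0.0]]
force: [-0.7, -1.0, 4.4]
grip_width: 53.8
```

>>> servo_tool([
  {"slide":[0,0,0.3],"angular":[0,0,0],"hand":4.8},
  {"slide":[0,0,0.7],"angular":[0,0,0],"hand":4.8},
  {"slide":[0,0,2],"angular":[0,0,0],"hand":4.8},
  {"slide":[0,0,3],"angular":[0,0,0],"hand":4.8},
  {"slide":[0,0,4],"angular":[0,0,0],"hand":4.8},
  {"slide":[0,0,3],"angular":[0,0,0],"hand":4.8},
  {"slide":[0,0,1.5],"angular":[0,0,0],"hand":4.8},
  {"slide":[0,0,0.5],"angular":[0,0,0],"hand":4.8},
  {"slide":[0,0,0],"angular":[0,0,0],"hand":4.8},
])

```text
clock: 24.4
ee_pos: [476.9, 364.6, 162.7]
orientation: [[0.001, -0.997, 0.082], [0.001, 0.082, 0.997], [-1.0, -0.001, 0.001]]
force: [-0.2, 0.2, -2.9]
grip_width: 54.4
```

```bash
python3 w.py w8 wrist shelf_bar; python3 w.py s8 scene  shelf_bar
```

```text
24.45 [476.4 364.2 161.7] [ 0.5  0.2 -3.7] 54.2
shelf_bar 0.94 324.0 212.0 78215 z5 159.9 zt 161.9 [449.6 367.1] [ 56.5 155.3] 85.3
24.55 [475.9 363.8 160.6] [-0.1 -0.  -3.3] 54.4
shelf_bar 0.58 390.0 319.0 534 z5 22.1 zt 67.5 [618.7 -14.9] [18.7 22.3] 65.6
shelf_bar 0.56 540.0 185.0 1798 z5 150.8 zt 163.5 [475.5 362.8] [ 60.5 223.6] 86.6
```

View pics/s8.png

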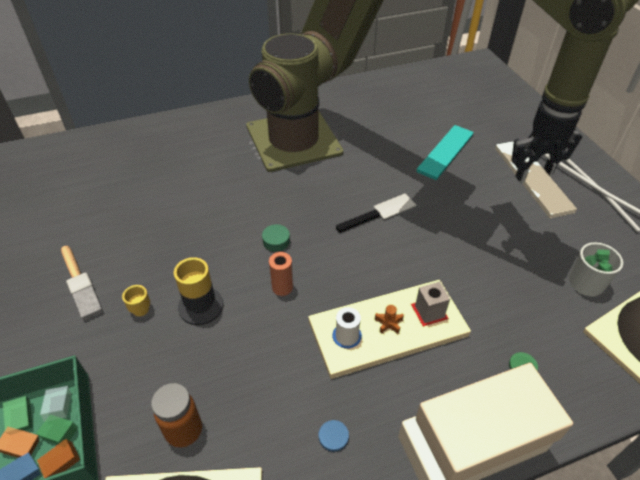

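The bar is held level at (540,185), at its centre. Next I'll carry it over the props and turn it.

>>> servo_tool([
  {"slide":[0.8,-2,0],"angular":[0,0,-5],"hand":4.8},
  {"slide":[1.1,-3,0],"angular":[0,0,-7],"hand":4.8},
  {"slide":[1.2,-3.2,0],"angular":[0,0,-7],"hand":4.8},
  {"slide":[1.2,-3.2,0],"angular":[0,0,-7],"hand":4.8},
  {"slide":[1.2,-3.2,0],"angular":[0,0,-7],"hand":4.8},
  {"slide":[1.2,-3.2,0],"angular":[0,0,-7],"hand":4.8},
  {"slide":[1.2,-3.2,0],"angular":[0,0,-7],"hand":4.8},
  {"slide":[1.2,-3.2,0],"angular":[0,0,-7],"hand":4.8},
  {"slide":[1.2,-3.2,0],"angular":[0,0,-7],"hand":4.8},
  {"slide":[1.2,-3.2,0],"angular":[0,0,-7],"hand":4.8},
  {"slide":[1.1,-3,0],"angular":[0,0,-7],"hand":4.8},
  {"slide":[1,-2.3,0],"angular":[0,0,-7],"hand":4.8},
  {"slide":[0.7,-2,0],"angular":[0,0,-5.2],"hand":4.8},
  {"slide":[0,0,0],"angular":[0,0,0],"hand":4.8},
  {"slide":[0,0,0],"angular":[0,0,0],"hand":4.8},
  {"slide":[0,0,-2],"angular":[0,0,0],"hand":4.8},
  {"slide":[0,0,-2],"angular":[0,0,0],"hand":4.8},
  {"slide":[0,0,-1.5],"angular":[0,0,0],"hand":4.8},
  {"slide":[0,0,0],"angular":[0,0,0],"hand":4.8},
  {"slide":[0,0,0],"angular":[0,0,0],"hand":4.8},
])

```text
clock: 26.6
ee_pos: [619.3, -13.5, 106.8]
orientation: [[-0.002, 0.031, 1.0], [0.0, 1.0, -0.031], [-1.0, 0.0, -0.002]]
force: [0.1, -0.0, -2.0]
grip_width: 54.1
```

```bash
python3 w.py w9 wrist shelf_bar; python3 w.py s9 scene  shelf_bar square_prop round_prop; python3 w.py t9 top  shelf_bar
```

```text
26.65 [620.1 -13.7 107.6] [ 0.5  0.2 -2.6] 54.2
shelf_bar 0.91 324.0 211.0 77679 z5 104.1 zt 106.0 [619.5  13.9] [155.4  56.5] 88.2
26.75 [620.7 -14.1 108.3] [ 0.7  0.6 -2.9] 54.2
shelf_bar 0.91 388.0 299.0 2817 z5 98.7 zt 110.8 [620.8 -13.3] [221.3  58.4] 88.1
shelf_bar 0.34 434.0 310.0 501 z5 24.6 zt 78.8 [643.1  68. ] [42.1  6.2] 87.4
square_prop 0.87 434.0 310.0 512 z5 24.7 zt 80.2 [643.1  68. ] [42.1  6.2] 87.5
round_prop 0.56 348.0 334.0 344 z5 29.5 zt 75.3 [ 633.4 -106.3] [35.5 11.3] 69.1
26.95 [620.3 -14.5 107.9] [-0.3 -0.1 -3.3] 54.3
shelf_bar 0.96 149.0 344.0 1586 z5 6.3 zt 17.4 [174.9 368.2] [ 56.1 174.3] 35.8
shelf_bar 0.65 330.0 152.0 640 z5 101.1 zt 112.6 [620.4 -33.6] [181.6  58. ] 88.3
```

View pics/w9.png

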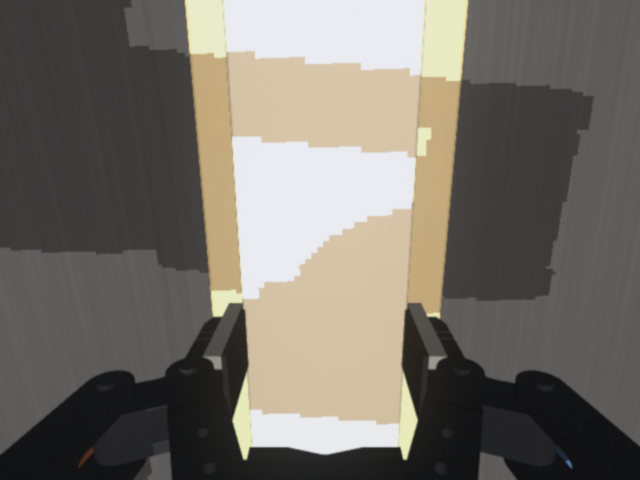

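View pics/s9.png

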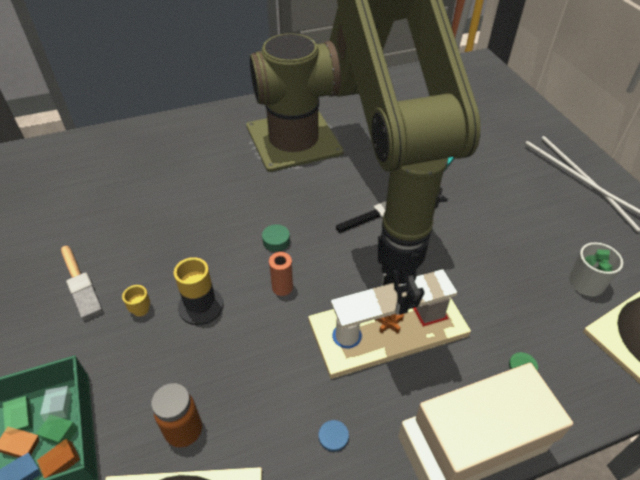

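>>> servo_tool([
  {"slide":[0,-0.15,-0.4],"angular":[0,0,0],"hand":4.8},
  {"slide":[0,0,-0.4],"angular":[0,0,0],"hand":4.8},
  {"slide":[0,0,-0.3],"angular":[0,0,0],"hand":4.8},
  {"slide":[0,0,-0.2],"angular":[0,0,0],"hand":4.8},
  {"slide":[0,0,0],"angular":[0,0,0],"hand":4.8},
  {"slide":[0,0,0],"angular":[0,0,0],"hand":4.8},
])

```text
clock: 27.6
ee_pos: [619.9, -16.0, 94.0]
orientation: [[-0.0, 0.033, 0.999], [0.0, 0.999, -0.033], [-1.0, 0.0, -0.0]]
force: [0.5, -1.1, -2.5]
grip_width: 54.3
```

>>> servo_tool([
  {"slide":[0,0.05,-0.1],"angular":[0,0,0],"hand":4.8},
  {"slide":[0,0,-0.05],"angular":[0,0,0],"hand":4.8},
  {"slide":[0,0,0],"angular":[0,0,0],"hand":4.8},
  {"slide":[0,0,0],"angular":[0,0,0],"hand":4.8},
])

```text
clock: 28.0
ee_pos: [620.1, -15.4, 92.9]
orientation: [[0.0, 0.033, 0.999], [0.0, 0.999, -0.033], [-1.0, 0.0, 0.0]]
force: [0.0, 1.2, -1.2]
grip_width: 53.9
```

>>> servo_tool([
  {"slide":[0,0,-0.06],"angular":[0,0,0],"hand":4.8},
  {"slide":[0,0,0],"angular":[0,0,0],"hand":4.8},
  {"slide":[0,0,0],"angular":[0,0,0],"hand":4.8},
])

```text
clock: 28.3
ee_pos: [620.1, -15.4, 92.9]
orientation: [[0.001, 0.033, 0.999], [0.0, 0.999, -0.033], [-1.0, 0.0, 0.001]]
force: [-2.2, 0.6, 5.6]
grip_width: 54.1
```

>>> servo_tool([
  {"slide":[0,0,0],"angular":[0,0,0],"hand":5.7},
  {"slide":[0,0,0],"angular":[0,0,0],"hand":6.2},
  {"slide":[0,0,0],"angular":[0,0,0],"hand":7},
  {"slide":[0,0,0],"angular":[0,0,0],"hand":8.5},
  {"slide":[0,0,0],"angular":[0,0,0],"hand":8.5},
  {"slide":[0,0,1],"angular":[0,0,0],"hand":8.5},
  {"slide":[0,0,3],"angular":[0,0,0],"hand":8.5},
  {"slide":[0,0,4],"angular":[0,0,0],"hand":8.5},
  {"slide":[-1,-2,4],"angular":[0,0,0],"hand":8.5},
  {"slide":[-2,-3.5,2],"angular":[0,0,0],"hand":8.5},
  {"slide":[-2,-4,0],"angular":[0,0,0],"hand":8.5},
  {"slide":[-2,-4,0],"angular":[0,0,0],"hand":8.5},
  {"slide":[-2,-4,0],"angular":[0,0,0],"hand":8.5},
  {"slide":[-2,-4,0],"angular":[0,0,0],"hand":8.5},
  {"slide":[-2,-4,0],"angular":[0,0,0],"hand":8.5},
  {"slide":[-2,-4,0],"angular":[0,0,0],"hand":8.5},
  {"slide":[-2.5,-3,0],"angular":[0,0,0],"hand":8.5},
  {"slide":[0,0,0],"angular":[0,0,0],"hand":8.5},
  {"slide":[0,0,0],"angular":[0,0,0],"hand":8.5},
])

```text
clock: 30.2
ee_pos: [444.5, -341.1, 232.7]
orientation: [[0.001, 0.035, 0.999], [0.0, 0.999, -0.035], [-1.0, 0.0, 0.001]]
force: [-0.1, 0.3, -0.3]
grip_width: 84.8
```

```bash
python3 w.py w10 wrist crucible lower_crucible; python3 w.py s10 scene  shelf_bar square_prop round_prop crucible; python3 w.py t10 top  shelf_bar
```

```text
30.25 [ 445.1 -340.3  232.6] [0.3 0.6 0. ] 85.4
crucible 0.96 323.0 231.0 8179 z5 76.3 zt 114.3 [ 443.5 -339.5] [60.9 60.7] 59.3
crucible 0.55 289.0 335.0 2791 z5 20.5 zt 50.2 [ 409.6 -451.4] [44.7 43.5] 87.0
lower_crucible 0.56 324.0 174.0 3162 z5 5.3 zt 48.0 [ 443.2 -316.9] [52.8 15. ] 1.1
30.4 [ 445.7 -339.4  232.3] [0.3 0.  0.3] 84.7
shelf_bar 0.63 391.0 303.0 3681 z5 21.6 zt 95.7 [620.3 -15.1] [220.5  58.3] 88.1
shelf_bar 0.62 445.0 152.0 1360 z5 3.4 zt 16.4 [188.2 350.1] [ 57.1 226.2] 35.3
square_prop 0.83 434.0 313.0 356 z5 24.3 zt 66.4 [644.5  68.4] [42.7  3.3] 87.6
round_prop 0.53 347.0 337.0 291 z5 24.7 zt 62.3 [ 632.2 -106.7] [37.9 11.5] 64.1
crucible 0.84 137.0 299.0 689 z5 2.4 zt 53.1 [ 410.9 -451.6] [44.4 43.7] 22.6
crucible 0.79 193.0 277.0 1147 z5 78.2 zt 117.0 [ 444.6 -339.9] [61.3 60.4] 29.4
30.65 [ 445.4 -339.8  232.1] [ 0.2  0.4 -0.1] 85.1
shelf_bar 0.79 301.0 155.0 1972 z5 86.1 zt 97.6 [619.1 -15.8] [218.   56.4] 88.2
shelf_bar 0.73 157.0 338.0 2120 z5 4.0 zt 17.1 [187.2 349.9] [ 57.2 219.7] 35.4
```

View pics/w10.png

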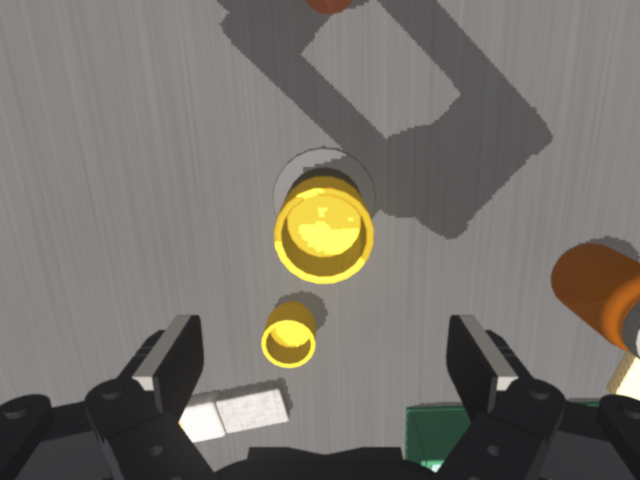

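View pics/s10.png

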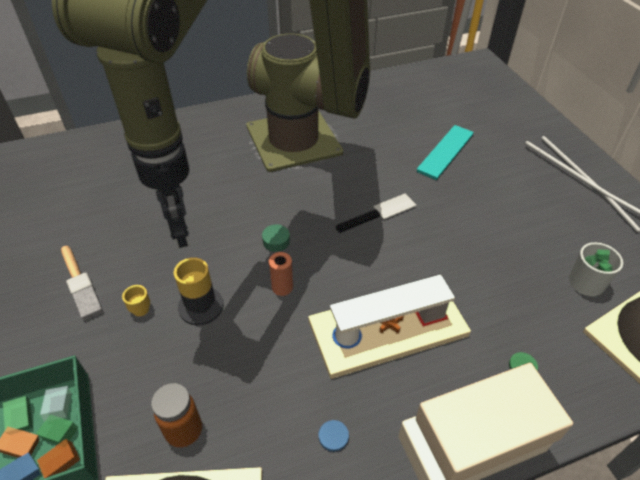

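>>> servo_tool([
  {"slide":[-0.06,0,-3],"angular":[0,0,0],"hand":8.5},
  {"slide":[0,0,-4],"angular":[0,0,0],"hand":8.5},
  {"slide":[0,0,-3],"angular":[0,0,0],"hand":8.5},
  {"slide":[0,0,-2],"angular":[0,0,0],"hand":8.5},
  {"slide":[0,0,-1.5],"angular":[0,0,0],"hand":8.5},
  {"slide":[0,0,-0.5],"angular":[0,0,0],"hand":8.5},
  {"slide":[0,0,0],"angular":[0,0,0],"hand":8.5},
  {"slide":[0,0,0],"angular":[0,0,0],"hand":7.2},
  {"slide":[0,0,0],"angular":[0,0,0],"hand":6.7},
  {"slide":[0,0,0],"angular":[0,0,0],"hand":6.3},
  {"slide":[0,0,0],"angular":[0,0,0],"hand":5.9},
  {"slide":[0,0,0],"angular":[0,0,0],"hand":5.5},
  {"slide":[0,0,0],"angular":[0,0,0],"hand":5.5},
  {"slide":[0,0,0],"angular":[0,0,0],"hand":5.5},
])

```text
clock: 32.1
ee_pos: [444.4, -341.0, 93.5]
orientation: [[0.001, 0.033, 0.999], [-0.001, 0.999, -0.033], [-1.0, -0.001, 0.001]]
force: [-1.8, 0.7, 6.0]
grip_width: 61.0
```

>>> servo_tool([
  {"slide":[0,0,0.2],"angular":[0,0,0],"hand":5.5},
  {"slide":[0,0,0.4],"angular":[0,0,0],"hand":5.5},
  {"slide":[0,0,0.8],"angular":[0,0,0],"hand":5.5},
  {"slide":[0,0,1],"angular":[0,0,0],"hand":5.5},
  {"slide":[0,0,1],"angular":[0,0,0],"hand":5.5},
  {"slide":[0,0,1.5],"angular":[0,0,0],"hand":5.5},
  {"slide":[0,0,2],"angular":[0,0,0],"hand":5.5},
  {"slide":[0,0,2],"angular":[0,0,0],"hand":5.5},
  {"slide":[0,0,1.6],"angular":[0,0,0],"hand":5.5},
  {"slide":[0,0,0.5],"angular":[0,0,0],"hand":5.5},
  {"slide":[0,0,0],"angular":[0,0,0],"hand":5.5},
])

```text
clock: 33.2
ee_pos: [444.8, -340.9, 203.4]
orientation: [[0.002, 0.033, 0.999], [-0.002, 0.999, -0.033], [-1.0, -0.002, 0.002]]
force: [-0.0, 0.4, -0.9]
grip_width: 60.5
```

```bash
python3 w.py w11 wrist crucible lower_crucible; python3 w.py s11 scene  crucible lower_crucible
```

```text
33.25 [ 444.3 -340.4  202.3] [-0.2 -0.1 -2.3] 60.8
crucible 0.93 324.0 349.0 34476 z5 186.3 zt 224.0 [ 444.6 -338.7] [60.  60.7] 76.3
lower_crucible 0.67 322.0 199.0 8234 z5 6.1 zt 68.9 [ 443.7 -330.1] [41.7 61.7] 88.8
33.4 [ 443.7 -340.   201.1] [ 0.9 -0.1 -2.7] 60.5
crucible 0.75 137.0 300.0 625 z5 8.0 zt 52.8 [ 411.2 -451.8] [44.9 42.7] 18.3
lower_crucible 0.62 199.0 299.0 1841 z5 5.8 zt 70.4 [ 445.3 -339.6] [60.7 61.3] 77.9
```

View pics/s11.png

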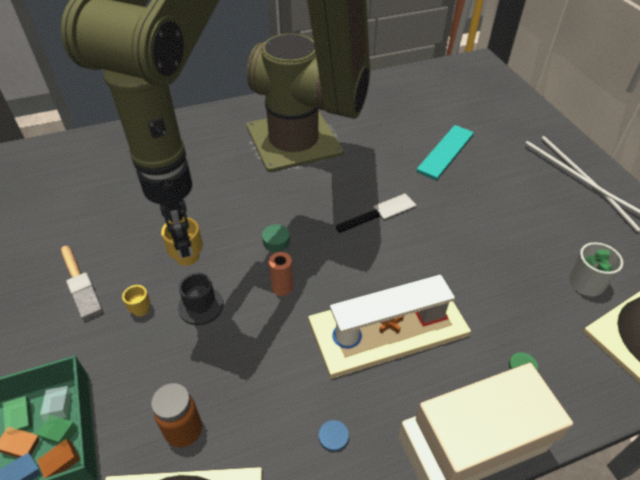

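>>> servo_tool([
  {"slide":[0.8,1.5,0],"angular":[0,0,0],"hand":5.5},
  {"slide":[1.4,2.6,0],"angular":[0,0,0],"hand":5.5},
  {"slide":[1.8,3.3,0],"angular":[0,0,0],"hand":5.5},
  {"slide":[1.8,3.4,0],"angular":[0,0,0],"hand":5.5},
  {"slide":[1.8,3.4,0],"angular":[0,0,0],"hand":5.5},
  {"slide":[1.8,3.4,0],"angular":[0,0,0],"hand":5.5},
  {"slide":[1.8,3.4,0],"angular":[0,0,0],"hand":5.5},
  {"slide":[1.8,3.4,0],"angular":[0,0,0],"hand":5.5},
  {"slide":[1.8,3.4,0],"angular":[0,0,0],"hand":5.5},
  {"slide":[1.6,2.8,0],"angular":[0,0,0],"hand":5.5},
  {"slide":[1.1,1.9,0],"angular":[0,0,0],"hand":5.5},
  {"slide":[0,0,0],"angular":[0,0,0],"hand":5.5},
  {"slide":[0,0,0],"angular":[0,0,0],"hand":5.5},
  {"slide":[0,0,-1.5],"angular":[0,0,0],"hand":5.5},
  {"slide":[0,0,-2],"angular":[0,0,0],"hand":5.5},
  {"slide":[0,0,-1.5],"angular":[0,0,0],"hand":5.5},
  {"slide":[0,0,0],"angular":[0,0,0],"hand":5.5},
  {"slide":[0,0,0],"angular":[0,0,0],"hand":5.5},
])

```text
clock: 35.3
ee_pos: [618.7, -16.3, 152.0]
orientation: [[-0.001, 0.034, 0.999], [-0.0, 0.999, -0.034], [-1.0, -0.0, -0.001]]
force: [-0.3, -1.2, -1.5]
grip_width: 60.6
```

```bash
python3 w.py w12 wrist crucible shelf_bar; python3 w.py s12 scene  crucible shelf_bar
```

```text
35.35 [619.4 -16.2 152.7] [ 0.4  0.5 -1.1] 61.0
shelf_bar 0.65 328.0 127.0 28474 z5 90.1 zt 92.2 [621.5  43.5] [102.9  56.2] 88.3
35.5 [620.  -15.8 153.3] [ 0.1 -0.  -1.3] 60.2
crucible 0.95 389.0 283.0 807 z5 110.4 zt 176.2 [616.  -30.9] [28.2 60.8] 72.6
crucible 0.69 137.0 300.0 650 z5 5.0 zt 52.8 [ 410.3 -452.3] [46.1 42.9] 7.9
shelf_bar 0.85 389.0 305.0 2868 z5 84.8 zt 95.8 [620.8 -15.1] [220.6  58. ] 88.1
shelf_bar 0.83 457.0 144.0 489 z5 6.9 zt 16.3 [184.9 382. ] [ 46.5 158. ] 44.6
```

View pics/w12.png

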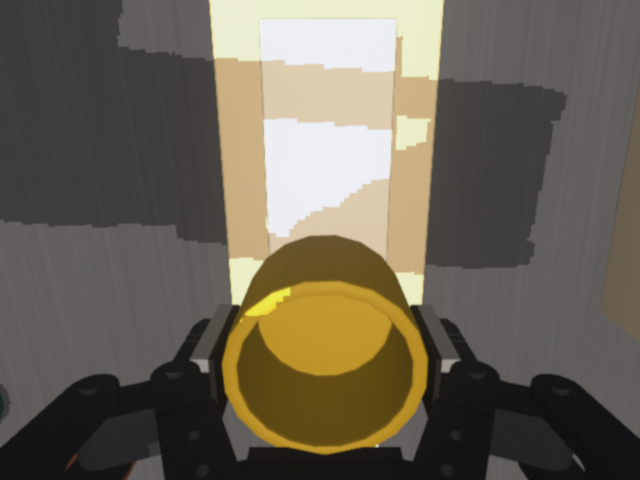

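View pics/s12.png

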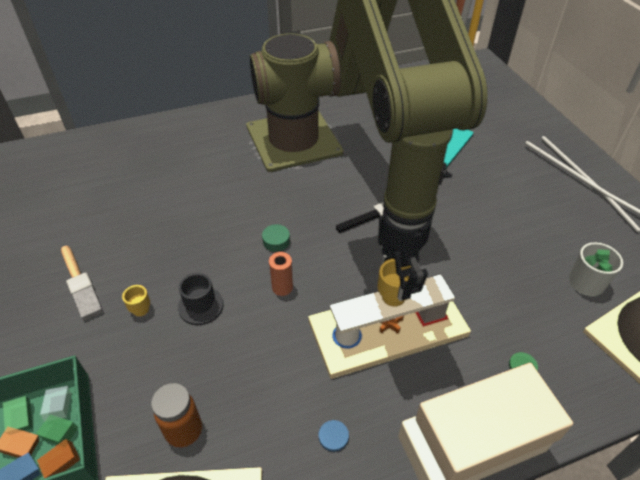

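The crucible is upright over the bar's middle. It sits at (325,360) in the wrist view and (395,283) in the scene. Lowering now.

>>> servo_tool([
  {"slide":[0,0,-0.4],"angular":[0,0,0],"hand":5.5},
  {"slide":[0,0,-0.3],"angular":[0,0,0],"hand":5.5},
  {"slide":[0,0,-0.2],"angular":[0,0,0],"hand":5.5},
  {"slide":[0,0,-0.1],"angular":[0,0,0],"hand":5.5},
  {"slide":[0,0,0],"angular":[0,0,0],"hand":5.5},
  {"slide":[0,0,0],"angular":[0,0,0],"hand":5.5},
])

```text
clock: 36.2
ee_pos: [619.3, -15.5, 142.0]
orientation: [[-0.0, 0.033, 0.999], [0.0, 0.999, -0.033], [-1.0, 0.0, -0.0]]
force: [0.8, 0.5, -1.2]
grip_width: 60.7
```

>>> servo_tool([
  {"slide":[0,0,-0.1],"angular":[0,0,0],"hand":5.5},
  {"slide":[0,0,0],"angular":[0,0,0],"hand":5.5},
  {"slide":[0,0,0],"angular":[0,0,0],"hand":5.5},
])

```text
clock: 36.5
ee_pos: [619.3, -15.5, 141.1]
orientation: [[0.0, 0.033, 0.999], [0.0, 0.999, -0.033], [-1.0, 0.0, 0.0]]
force: [0.1, 1.4, -1.6]
grip_width: 60.9
```

>>> servo_tool([
  {"slide":[0,0,-0.06],"angular":[0,0,0],"hand":5.5},
  {"slide":[0,0,0],"angular":[0,0,0],"hand":5.5},
  {"slide":[0,0,0],"angular":[0,0,0],"hand":5.5},
])

```text
clock: 36.8
ee_pos: [619.4, -15.5, 140.6]
orientation: [[0.0, 0.033, 0.999], [0.0, 0.999, -0.033], [-1.0, 0.0, 0.0]]
force: [-1.0, -0.3, -2.1]
grip_width: 60.3
```

>>> servo_tool([
  {"slide":[0,0,-0.06],"angular":[0,0,0],"hand":5.5},
  {"slide":[0,0,0],"angular":[0,0,0],"hand":5.5},
  {"slide":[0,0,0],"angular":[0,0,0],"hand":5.5},
])

```text
clock: 37.1
ee_pos: [619.4, -15.5, 140.6]
orientation: [[0.001, 0.033, 0.999], [-0.0, 0.999, -0.033], [-1.0, -0.0, 0.001]]
force: [-1.2, 1.2, 5.6]
grip_width: 61.0
```

Contact felt. Next I'll release, rise and back away.

>>> servo_tool([
  {"slide":[0,0,0],"angular":[0,0,0],"hand":6.4},
  {"slide":[0,0,0],"angular":[0,0,0],"hand":6.9},
  {"slide":[0,0,0],"angular":[0,0,0],"hand":7.6},
  {"slide":[0,0,0],"angular":[0,0,0],"hand":8.5},
  {"slide":[0,0,0],"angular":[0,0,0],"hand":8.5},
  {"slide":[0,0,1],"angular":[0,0,0],"hand":8.5},
  {"slide":[0,0,3],"angular":[0,0,0],"hand":8.5},
  {"slide":[0,0,4],"angular":[0,0,0],"hand":8.5},
  {"slide":[0,0,4],"angular":[0,0,0],"hand":8.5},
  {"slide":[-3,0,2],"angular":[0,0,0],"hand":8.5},
  {"slide":[-4,0,0],"angular":[0,0,0],"hand":8.5},
  {"slide":[-4,0,0],"angular":[0,0,0],"hand":8.5},
  {"slide":[-3,0,0],"angular":[0,0,0],"hand":8.5},
  {"slide":[0,0,0],"angular":[0,0,0],"hand":8.5},
  {"slide":[0,0,0],"angular":[0,0,0],"hand":8.5},
])

```text
clock: 38.6
ee_pos: [479.3, -15.5, 281.1]
orientation: [[0.003, 0.033, 0.999], [-0.0, 0.999, -0.033], [-1.0, -0.0, 0.003]]
force: [1.1, -0.3, -0.5]
grip_width: 84.8
```

```bash
python3 w.py s13 scene crucible shelf_bar lower_crucible tall_prop glass_star; python3 w.py t13 top crucible shelf_bar lower_crucible tall_prop
```

```text
38.65 [480.3 -15.6 280.9] [-0.9 -0.2 -0.4] 85.3
crucible 0.87 396.0 285.0 1380 z5 102.0 zt 163.5 [620.6 -14.5] [61.8 61.3] 8.2
crucible 0.71 137.0 299.0 616 z5 9.1 zt 53.0 [ 410.8 -450.1] [41.9 45.7] 84.6
shelf_bar 0.92 390.0 305.0 2699 z5 86.3 zt 95.8 [621.  -15.5] [219.6  58.1] 88.0
shelf_bar 0.84 445.0 152.0 1307 z5 6.0 zt 16.3 [187.8 350.2] [ 56.7 227. ] 35.4
lower_crucible 0.84 199.0 300.0 1956 z5 2.1 zt 70.3 [ 445.1 -340. ] [63.2 60.2] 16.3
tall_prop 0.57 281.0 273.0 819 z5 9.6 zt 88.4 [ 454.8 -175.4] [42.3 40.9] 30.8
glass_star 0.48 392.0 324.0 263 z5 21.6 zt 41.6 [635.4 -14.8] [23.4 47.4] 0.3
38.95 [480.1 -15.6 279.6] [0.1 0.2 0.1] 84.8
crucible 0.53 478.0 236.0 307 z5 19.4 zt 52.7 [ 411.3 -451.4] [43.  42.7] 1.1
shelf_bar 0.93 323.0 156.0 520 z5 83.1 zt 97.8 [619.5 -25.1] [199.2  55.3] 88.1
shelf_bar 0.77 171.0 325.0 1024 z5 5.2 zt 17.1 [190.7 352.3] [ 55.8 219.9] 33.0
lower_crucible 0.71 431.0 226.0 908 z5 4.3 zt 69.9 [ 445.5 -340.3] [59.2 58.9] 17.8
tall_prop 0.6 367.0 222.0 370 z5 4.3 zt 90.0 [ 456. -177.] [41.9 39.3] 46.6
tall_prop 0.59 270.0 168.0 46 z5 25.9 zt 62.2 [601.8  64.6] [17.9  2.3] 89.1
```

View pics/s13.png

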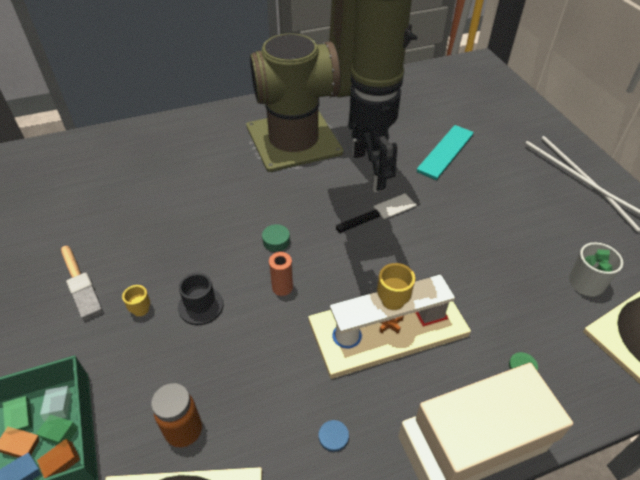

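View pics/t13.png

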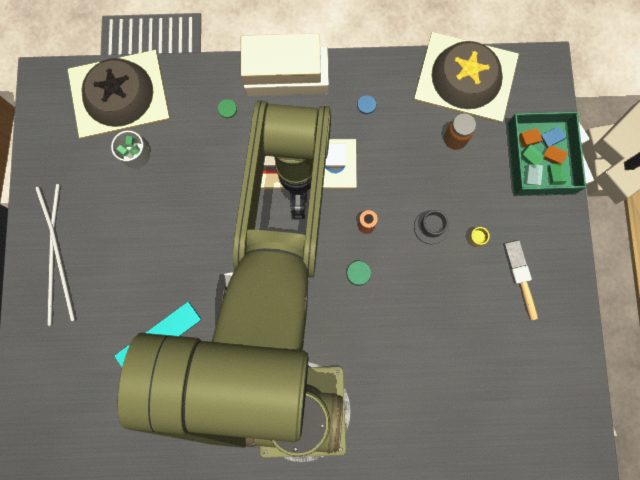

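The crucible stands centred on the bar at (396,285) in the scene view. The dark crucible (199,300) and tall prop (281,273) haven't moved, and the arm is clear of everything.

```bash
python3 -c "
from station import arm
print(arm.job_done())"
```

```text
the job is handed in; nothing more can be done
None
```

I built the kiln board in the order you asked and handed the job in at about 39 s. The hand-in gave no verdict.

The last checks, from the scene camera after I let go, with the arm clear of everything:

| Item | Measured position (x, y mm) | Target |
|---|---|---|
| White round prop | (618.2, −99.3) | blue mark about (616.5, −99.8) |
| Grey square prop | (622.9, 69.1) | red mark about (622.2, 70) |
| Amber star | (619.4, −15.3) | midpoint about (619.4, −14.9) |
| Shelf bar | (621.0, −15.5), level | midway between the props, about (620.5, −15.1) |
| Yellow crucible | (620.6, −14.5), upright | middle of the bar |

- **Props and star:** These figures were taken just before the bar went on, because it hides most of them. Afterwards they were still visible in place underneath.
- **Dark crucible and tall prop:** Both moved less than about 2 mm from where they started, which is within measuring error.
- **Gentleness:** The wrist force readings between moves stayed below about 7 N, and I saw nothing dropped or tipped.
- **Disagreements:** The scene and top cameras read 2–4 mm high in z compared with the wrist camera. In the final top view the arm hid the crucible and part of the bar, so the crucible's final position rests on the scene camera alone.

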